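# Sieve the small spacers out of a mixed batch

## Task

Lift the slotted sieve by its arched handle, level and smoothly so that nothing spills or falls through on the way, and lower it gently into the catch box until its flanges rest on both rails. Keeping it down on the rails and without banging the box, shake it side to side along them until all four small spacers have dropped into the box and only the three large ones are left in the sieve. Then slide the sieve gently home until it bears against the tall end plate, let go and leave it there, with nothing else on the bench disturbed.

Things in the scene. Friction and masses are not known exactly. Their poses are not given: they have to be found in the camera images.
- sieve_grip (a point): Centre of the sieve's black grip bar, 85 mm above the sieve's underside, over its middle and balance point. The bar is 14 mm wide (sieve y), 16 mm tall, 124 mm long along the sieve's x, on flat uprights at x = +-60 mm. Axes are the sieve's, z up. Pinch the bar across, closing along the sieve's y.
- sieve: The slotted steel sieve, about 0.35 kg: an open basket 126 mm (x) by 150 mm (y), 30 mm high, standing on the bench mat at the start. Origin: middle of its underside. Outside its walls at x = +-63 mm two flat flanges stick out to +-80 mm, their undersides 20 mm above the origin: they ride on the catch box's rails, the basket hanging between.
- sieve_floor (a point): Middle of the top face of the sieve's floor, 3 mm above its underside. Inside 120 (x) by 144 mm (y). The floor's middle, 56 mm wide in y, is solid; on each side of it two 17 mm slots run along x with a 5 mm bar between. Spacers lie loose on the solid middle, friction about 0.25: quick moves (over about 3 m/s2) slide them, slower ones do not.
- box: The catch box, fixed, open above, 162 mm (x) by 246 mm (y) outside; origin in the middle of its underside. Rails cap its walls along y, at x = +-67 to +-81 mm: 134 mm between, 4 mm play for the basket either side. Both are clamped at one height, tops anywhere 70 to 84 mm above the bench, not measured: find it by feel. All rigid (about 20 N per mm).
- box_mouth (a point): Middle of the catch box's mouth, 70 mm above the bench, the lowest rail setting; axes of the box, z up. Riding on the rails, the sieve's floor (sieve_floor) is 3 to 17 mm below this point and its grip bar's centre 65 to 79 mm above it, by the rails' setting. Inside, the box is 230 mm long in y: the sieve slides up to 40 mm either way from here along y.
- box_tall_end (a point): Point on the inner face of the tall end plate, 70 mm above the bench, at the box's +y end (y = +115 mm). The plate is 100 mm high; the other end 70 mm. The sieve is home when its basket wall, 75 mm from its middle, bears on this face; push by feel, about 5 N.
- small0_center (a point): Centre of a small plain steel spacer, a cylinder 12 mm across and 10 mm tall, 10 g, in the sieve at the start; it fits through the slots any way up.
- small1_center (a point): Centre of a small plain steel spacer, a cylinder 12 mm across and 10 mm tall, 10 g, in the sieve at the start; it fits through the slots any way up.
- small2_center (a point): Centre of a small plain steel spacer, a cylinder 12 mm across and 10 mm tall, 10 g, in the sieve at the start; it fits through the slots any way up.
- small3_center (a point): Centre of a small plain steel spacer, a cylinder 12 mm across and 10 mm tall, 10 g, in the sieve at the start; it fits through the slots any way up.
- large0_center (a point): Centre of a large plain aluminium spacer, a cylinder 26 mm across and 20 mm tall, 26 g, in the sieve at the start; too big for the slots.
- large1_center (a point): Centre of a large plain aluminium spacer, a cylinder 26 mm across and 20 mm tall, 26 g, in the sieve at the start; too big for the slots.
- large2_center (a point): Centre of a large plain aluminium spacer, a cylinder 26 mm across and 20 mm tall, 26 g, in the sieve at the start; too big for the slots.
- driver: Bystander, to be left alone: a screwdriver lying on the bench.
- marker: Bystander, to be left alone: a marker pen lying on the bench.
- fluxjar: Bystander, to be left alone: a small jar.
- reel: Bystander, to be left alone: a small empty-looking reel standing on its flange.
- meter: Bystander, to be left alone: a hand-held meter lying face up.
Mind the look-alikes: they are no part of the job. Leave any blue, orange or red look-alike of the sieve alone.

How it is judged (in metres and radians):
On the way, in this order (a step that is already met when the one before it is completed fails the run):
1. the sieve rests on both rails with every spacer still in it (z of sieve_floor in the frame of box_mouth between -0.02 and -0.0015 m and angle between sieve_floor's own z axis and vertical below 0.05 rad and contact force between sieve and box above 0.5 N and x of sieve_floor in the frame of box_mouth between -0.008 and 0.008 m and y of sieve_floor in the frame of box_mouth between -0.045 and 0.045 m and x of small0_center in the frame of sieve_floor between -0.061 and 0.061 m and y of small0_center in the frame of sieve_floor between -0.073 and 0.073 m and z of small0_center in the frame of sieve_floor between 0.002 and 0.05 m and x of small1_center in the frame of sieve_floor between -0.061 and 0.061 m and y of small1_center in the frame of sieve_floor between -0.073 and 0.073 m and z of small1_center in the frame of sieve_floor between 0.002 and 0.05 m and x of small2_center in the frame of sieve_floor between -0.061 and 0.061 m and y of small2_center in the frame of sieve_floor between -0.073 and 0.073 m and z of small2_center in the frame of sieve_floor between 0.002 and 0.05 m and x of small3_center in the frame of sieve_floor between -0.061 and 0.061 m and y of small3_center in the frame of sieve_floor between -0.073 and 0.073 m and z of small3_center in the frame of sieve_floor between 0.002 and 0.05 m and x of large0_center in the frame of sieve_floor between -0.061 and 0.061 m and y of large0_center in the frame of sieve_floor between -0.073 and 0.073 m and z of large0_center in the frame of sieve_floor between 0.002 and 0.05 m and x of large1_center in the frame of sieve_floor between -0.061 and 0.061 m and y of large1_center in the frame of sieve_floor between -0.073 and 0.073 m and z of large1_center in the frame of sieve_floor between 0.002 and 0.05 m and x of large2_center in the frame of sieve_floor between -0.061 and 0.061 m and y of large2_center in the frame of sieve_floor between -0.073 and 0.073 m and z of large2_center in the frame of sieve_floor between 0.002 and 0.05 m), for 0.1 s.
2. all four small spacers lie in the catch box, the large ones still in the sieve on the rails (z of sieve_floor in the frame of box_mouth between -0.02 and -0.0015 m and angle between sieve_floor's own z axis and vertical below 0.05 rad and contact force between sieve and box above 0.5 N and x of sieve_floor in the frame of box_mouth between -0.008 and 0.008 m and y of sieve_floor in the frame of box_mouth between -0.045 and 0.045 m and x of small0_center in the frame of box_mouth between -0.068 and 0.068 m and y of small0_center in the frame of box_mouth between -0.116 and 0.116 m and z of each of small0_center, small1_center, small2_center, small3_center in the frame of box_mouth below -0.025 m and x of small1_center in the frame of box_mouth between -0.068 and 0.068 m and y of small1_center in the frame of box_mouth between -0.116 and 0.116 m and x of small2_center in the frame of box_mouth between -0.068 and 0.068 m and y of small2_center in the frame of box_mouth between -0.116 and 0.116 m and x of small3_center in the frame of box_mouth between -0.068 and 0.068 m and y of small3_center in the frame of box_mouth between -0.116 and 0.116 m and x of large0_center in the frame of sieve_floor between -0.061 and 0.061 m and y of large0_center in the frame of sieve_floor between -0.073 and 0.073 m and z of large0_center in the frame of sieve_floor between 0.002 and 0.05 m and x of large1_center in the frame of sieve_floor between -0.061 and 0.061 m and y of large1_center in the frame of sieve_floor between -0.073 and 0.073 m and z of large1_center in the frame of sieve_floor between 0.002 and 0.05 m and x of large2_center in the frame of sieve_floor between -0.061 and 0.061 m and y of large2_center in the frame of sieve_floor between -0.073 and 0.073 m and z of large2_center in the frame of sieve_floor between 0.002 and 0.05 m), for 0.2 s.
At the end, for the whole second after the job is handed in: The sieve rests level on both rails, still and released, with its basket wall within 2 mm of the tall end plate; all four small spacers lie in the catch box and all three large ones are in the sieve (all of step 2 and y of sieve_floor in the frame of box_mouth above 0.038 m and linear speed of sieve below 0.01 m/s); the robot touches nothing.
It fails at once if the sieve is pressed or banged on the catch box with more than 35 N (contact force between sieve and box above 35 N).
It fails at once if the sieve is off the rails (more than 5 mm above their highest setting) while a small spacer has already dropped through (z of any of small0_center, small1_center, small2_center, small3_center in the frame of sieve_floor below -0.008 m and z of sieve_floor in the frame of box_mouth above 0.002 m).
It fails at once if the sieve is tipped by more than about 15 degrees (angle between sieve_floor's own z axis and vertical above 0.26 rad).
It fails at once if a bystander is moved by more than 20 mm (distance of any of driver, marker, fluxjar, reel, meter from where it was at the start of the episode above 0.02 m).
It also fails if it takes over 64 s, if anything falls off the work surface, if the arm or the gripper's body presses on something with over 40 N, if the wrist force passes 120 N, or if a joint passes its speed limit or range.

## Robot

A 6-joint arm with a two-finger parallel gripper is mounted at the origin on the work surface. World frame = base frame: x ahead of the robot, y to its left, z up, the work surface at z = 0. Lengths are in mm, angles in rad, forces in N, time in s.
With the tool pointing down it reaches from about 325 to 750 mm from the base axis. Payload 7.6 kg.
Tool frame: the origin (TCP) lies on the centre line of the jaws, within the pads' length; the fingertips stand 17 mm ahead of it and the grasp point (between the pads) lies 2 mm behind it; z points along the fingers, y is the direction in which the jaws open and shut (so a half turn about z gives the same grasp; the last joint's range is limited). The gripper opens to 85 mm and grips with 20 to 120 N. Pads are 22 mm wide; open, the fingers measure 114 mm over their backs; the gripper's body (76 mm by 85 mm) begins 54 mm behind the grasp point. The pads swing forward as they close: fully open they stand 13 mm farther back than shut.
Start: joints at [-1.311, 0.052, 1.401, -0, 1.689, -0.07], TCP at [170.048, -496.717, 248.323] pointing down, gripper open.
Joint ranges: [-2.9, 2.9], [-0.91, 2.17], [0.12, 2.37], [-1.06, 4.2], [0.26, 2.73], [-2.93, 2.93]. Speed limits (rad/s): [2.57, 2.57, 3.01, 3.14, 3.14, 3.14].

## Interface

Orientations are given as a unit quaternion [w, x, y, z].
In Python, from rig import env gives the robot as it stands.
- The arm moves only by the tool send_rows, never from a script. Its argument "steps" is a list of rows, each a list of 3 entries, a list of its own where there are three numbers: the shift along the tool's x, y, z in cm, then the turn, a rotation vector about the tool's x, y, z in degrees, then the finger opening in cm, from 0 to 8.54. A call has exactly 5 rows; each row is the pose to reach, as a shift and turn from the pose commanded when the call began, along the tool's axes at that moment; what a row does not reach only later rows make up. A row lasts 1/12 s, in which the tool goes at most 41.7 mm and 7.16 degrees, less where a joint would pass 70% of its speed; a pose out of reach is approached as far as the arm can. A call with a gripper value outside its range is refused whole. The fingers move at their own pace and stop on an object; "squeeze" is the grip in N (left out, the last holds). Time passes only in rows, so rows that repeat a pose let the fingers close, or fill a call up. It gives the time, the measured TCP pose, the force and the opening at its end, in the units of the state.
- env.state(): the state, without advancing time (a new reading comes with each control period).
- env.camera(name): name is "side" or "top"; returns a dict with "frame" (384x512x3 uint8, red, green, blue), "depth" (384x512 float32, mm along the optical axis (not along the pixel's ray), 0 where there is no reading), "camera_matrix" (3x3 intrinsics, pixels), "rvec" (rotation vector, rad) and "tvec" (3), from world to camera coordinates, as OpenCV has them. Camera axes: x right, y down, z forward; pixel columns grow to the right and rows downward; lengths in mm; the calibration is good to about 2 mm. A picture is of the moment at which its call begins.
- env.hand_in(): hands the job in, once; it reports no verdict.
The state is a dict: "time": time; "joints": joint angles; "qd": joint speeds; "joint_torque": joint torques, N m; "position": TCP position; "eef_rot": TCP orientation; "ft_force": force on the tool from outside, world axes, zero at the start; "ft_torque": the same for the moment, N m; "finger_gap": opening from 0.0 (shut) to 1.0 (fully open).
Only numpy, scipy, OpenCV 4.12 (cv2) and the standard library are available. Lean on these libraries where they do the work, as an engineer would, in place of code of your own. Each camera call takes 0.05 s, during which the arm holds its last target. There are 200 camera calls.

## Working session

There is one attempt and no reset: what is moved stays moved. The work goes in short steps, Python scripts to look and compute and a tool call to move; the robot and the scene stay as the last step left them, time stands still between calls to the robot, and variables do not carry over. Pictures are saved under pics/ and viewed, about 8 in all and at most 12, crops included, and the job is handed in when it is done.

Besides the shell and the picture viewer there is one more tool, called as name([rows], argument=value, ...), one row to a line, values as JSON. send_rows: Moves the arm, as the interface text tells. Its arguments: {"type":"object","properties":{"steps":{"type":"array"},"squeeze":{"type":"number"}},"required":["steps"]}

```bash
mkdir -p pics; ls; cat > h.py <<'E'
import numpy as np, cv2
from rig import env
def cam(n):
    c=env.camera(n); R=cv2.Rodrigues(np.array(c['rvec'],float))[0]; return c,R,np.array(c['tvec'],float).ravel(),np.array(c['camera_matrix'])
def cloud(c,R,t,K):
    d=c['depth']; v,u=np.mgrid[:d.shape[0],:d.shape[1]]
    p=np.stack([(u-K[0,2])/K[0,0]*d,(v-K[1,2])/K[1,1]*d,d],-1)
    P=(p-t)@R; P[d==0]=np.nan; return P
def save(n,f,crop=None,s=1):
    if crop: f=f[crop[1]:crop[3],crop[0]:crop[2]]
    cv2.imwrite('pics/'+n,cv2.resize(f[...,::-1],None,fx=s,fy=s,interpolation=cv2.INTER_CUBIC))
E
python3 - <<'E'
from h import *
print(env.state())
for n in('top','side'):
    x=cam(n); np.savez(n+'0.npz',f=x[0]['frame'],P=cloud(*x)); save(n+'0.png',x[0]['frame'],s=1.5); print(n,-x[1].T@x[2])
E
```

```text
pics
{'time': 0.0, 'joints': array([-1.31129990e+00,  5.28724166e-02,  1.40170714e+00, -2.70804488e-05,
        1.68861234e+00, -7.03098623e-02]), 'qd': array([-0.00051643,  0.00093744, -0.00098542, -0.0008432 ,  0.0026831 ,
        0.00024244]), 'joint_torque': array([ 1.75816902e-03, -3.81664181e+01, -3.60189664e+01,  1.14388013e-04,
        6.13588010e-03,  1.61434377e-05]), 'position': array([ 169.96690297, -496.43966902,  247.46262923]), 'eef_rot': array([-7.94776309e-04,  9.86434204e-01,  1.64155177e-01, -8.89135571e-05]), 'ft_force': array([ 0.62820249,  0.49743432, -0.4212695 ]), 'ft_torque': array([ 0.00598497,  0.00218907, -0.01212862]), 'finger_gap': 0.9984342519758208}
top [ 421.92983833  148.95095022 1249.2724994 ]
side [ 67.42184933 718.4254289  950.71217055]
```

View pics/top0.png

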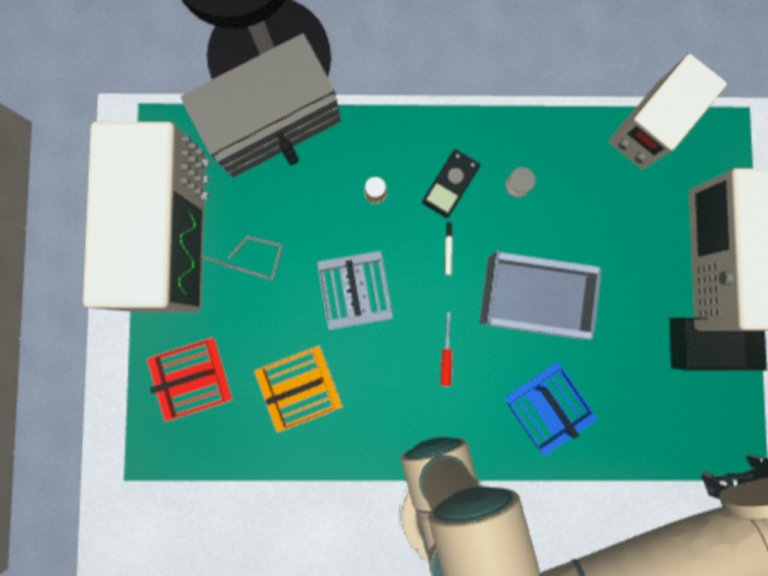

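View pics/side0.png

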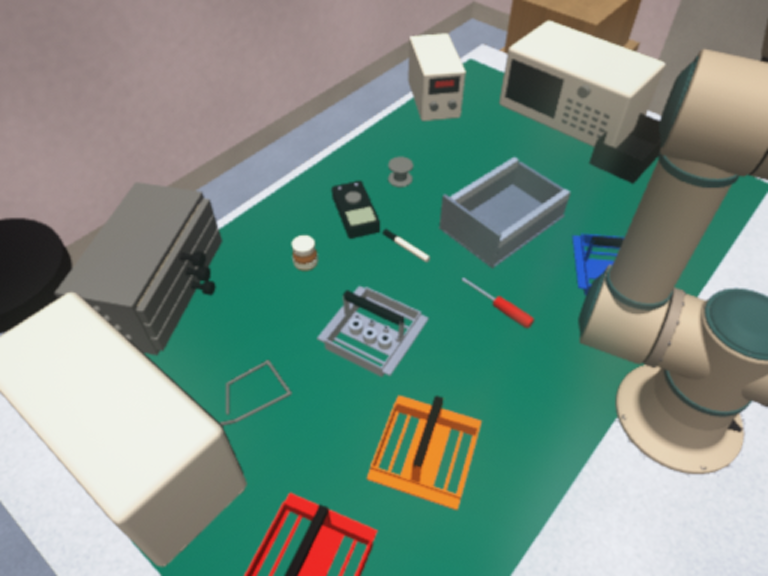

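The grey sieve with spacers is at (355,290) in the top picture. The red (188,380), orange (298,388) and blue (550,408) ones are look-alikes. The box is at (541,295).

```bash
python3 - <<'E'
from h import *
for n,b in(('top',(200,155,420,240)),('side',(205,180,300,260))):
    z=np.load(n+'0.npz'); f,P=z['f'],z['P']; 
    if n=='top':
        a=f; sv=(205,160,270,225); bx=(312,160,406,232)
        save('crop_sieve.png',f,sv,6)
    def reg(r): return f[r[1]:r[3],r[0]:r[2]].reshape(-1,3).astype(int),P[r[1]:r[3],r[0]:r[2]].reshape(-1,3)
    if n=='side': sv=(205,180,290,255); bx=(285,100,385,180)
    c,p=reg(sv)
    m=(p[:,2]>60)&(c.max(1)<70); q=p[m]; r=cv2.minAreaRect(q[:,:2].astype(np.float32)); print(n,'bar',m.sum(),np.median(q[:,2]),r, np.percentile(q[:,2],[10,90]))
    m=(p[:,2]>20)&(p[:,2]<45)&(c.min(1)>80); q=p[m]; print(' basket',m.sum(),np.median(q[:,2]),cv2.minAreaRect(q[:,:2].astype(np.float32)))
    c,p=reg(bx); 
    m=(p[:,2]>55)&(p[:,2]<125); q=p[m]; print(' box',m.sum(),cv2.minAreaRect(q[:,:2].astype(np.float32)))
    for lo in range(55,115,5):
        k=q[(q[:,2]>=lo)&(q[:,2]<lo+5)]
        if len(k): print('  ',lo,len(k),k[:,:2].min(0).round(),k[:,:2].max(0).round(),k[:,2].mean().round(1))
E
```

```text
top bar 92 92.29102930177723 ((520.9178466796875, 217.4747314453125), (116.46375274658203, 10.80324935913086), 9.459299087524414) [89.26734265 95.2962571 ]
 basket 542 24.034131926750543 ((523.3414306640625, 217.81906127929688), (158.9478302001953, 150.18753051757812), 10.040338516235352)
 box 1039 ((508.0848083496094, -209.643310546875), (248.83154296875, 162.72047424316406), 81.75276947021484)
   55 45 [ 418. -332.] [589. -77.] 58.1
   60 54 [ 414. -333.] [602. -76.] 62.7
   65 108 [ 418. -339.] [594. -86.] 67.7
   70 99 [ 414. -338.] [600. -77.] 72.3
   75 370 [ 414. -331.] [603. -77.] 78.0
   80 210 [ 414. -330.] [602. -79.] 81.5
   85 16 [ 418. -267.] [591. -78.] 87.1
   90 14 [ 447. -102.] [604. -77.] 92.6
   95 73 [ 447. -105.] [603. -76.] 98.1
   100 48 [ 447. -104.] [602. -78.] 101.3
   105 2 [512. -96.] [562. -88.] 105.5
side bar 243 91.73447003123485 ((522.787109375, 219.82763671875), (121.06700897216797, 14.934467315673828), 10.500792503356934) [83.35048705 94.9564709 ]
 basket 972 24.401163505419042 ((524.3967895507812, 219.20355224609375), (161.40289306640625, 153.44259643554688), 10.507018089294434)
 box 1457 ((510.0148620605469, -207.50315856933594), (252.35989379882812, 165.89007568359375), 81.79090118408203)
   55 114 [ 416. -333.] [602. -75.] 57.7
   60 159 [ 415. -334.] [604. -74.] 62.7
   65 192 [ 414. -342.] [605. -73.] 67.6
   70 178 [ 413. -336.] [606. -73.] 72.2
   75 262 [ 414. -334.] [606. -74.] 78.1
   80 308 [ 416. -333.] [605. -75.] 81.8
   85 60 [ 423. -238.] [607. -74.] 87.3
   90 49 [ 447. -100.] [603. -74.] 92.4
   95 73 [ 447. -105.] [607. -76.] 97.9
   100 62 [ 446. -102.] [603. -73.] 101.5
```

View pics/crop_sieve.png

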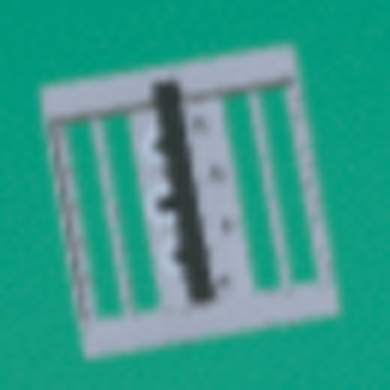

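The crop shows the grey sieve holding spacers on its solid middle, with slots either side and the black bar along its x (crop (165,85) to (202,300)). That matches the description. It sits at about (523.5, 218.5) with yaw 10°. The box is at (509, -208), yaw -8.2°, tall end toward +y. I'm moving there now.

send_rows([
  [[3.0, -1.4, 0], [0, 0, 0], 8.5],
  [[6.5, -3.0, 0], [0, 0, 0], 8.5],
  [[10, -4.6, 0], [0, 0, 0], 8.5],
  [[13.5, -6.2, 0], [0, 0, 0], 8.5],
  [[17, -7.8, 0], [0, 0, 0], 8.5],
])

```text
time: 0.52
position: [306.4, -366.4, 247.9]
eef_rot: [-0.0, 0.986, 0.164, -0.0]
ft_force: [-0.1, -0.0, 0.4]
finger_gap: 0.994
```

send_rows([
  [[3.5, -1.6, 0], [0, 0, 1.8], 8.5],
  [[7, -3.2, 0], [0, 0, 3.6], 8.5],
  [[10.5, -4.8, 0], [0, 0, 5.4], 8.5],
  [[14, -6.4, 0], [0, 0, 7.2], 8.5],
  [[17.5, -8.0, 0], [0, 0, 8.9], 8.5],
])

```text
time: 0.93
position: [446.3, -233.8, 248.0]
eef_rot: [-0.0, 0.996, 0.086, -0.0]
ft_force: [0.8, 0.2, -0.2]
finger_gap: 1.0
```

send_rows([
  [[1.0, -2.9, 0], [0, 0, 0], 8.5],
  [[2, -5.8, 0], [0, 0, 0], 8.5],
  [[3, -8.7, 0], [0, 0, 0], 8.5],
  [[4, -11.6, 0], [0, 0, 0], 8.5],
  [[5, -14.5, 0], [0, 0, 0], 8.5],
])

```text
time: 1.35
position: [469.2, -82.5, 247.9]
eef_rot: [-0.0, 0.996, 0.087, -0.0]
ft_force: [0.6, -0.2, -0.8]
finger_gap: 0.995
```

send_rows([
  [[1.0, -2.9, 0], [0, 0, 0], 8.5],
  [[2, -5.8, 0], [0, 0, 0], 8.5],
  [[3, -8.7, 0], [0, 0, 0], 8.5],
  [[4, -11.6, 0], [0, 0, 0], 8.5],
  [[5, -14.5, 0], [0, 0, 0], 8.5],
])

```text
time: 1.77
position: [493.2, 69.0, 247.9]
eef_rot: [0.0, 0.996, 0.087, -0.0]
ft_force: [1.0, 0.3, -0.2]
finger_gap: 0.998
```

send_rows([
  [[1.0, -2.9, 0], [0, 0, 0], 8.5],
  [[2, -5.8, 0], [0, 0, 0], 8.5],
  [[3, -8.7, 0], [0, 0, 0], 8.5],
  [[4, -11.6, 0], [0, 0, 0], 8.5],
  [[5, -14.0, 0], [0, 0, 0], 8.5],
])

```text
time: 2.18
position: [518.0, 216.0, 247.7]
eef_rot: [0.0, 0.996, 0.088, -0.0]
ft_force: [-0.1, -0.6, 0.2]
finger_gap: 0.994
```

send_rows([
  [[0.3, 0, 2], [0, 0, 0], 8.5],
  [[0.5, 0, 4.5], [0, 0, 0], 8.5],
  [[0.5, 0, 7], [0, 0, 0], 8.5],
  [[0.5, 0, 9.5], [0, 0, 0], 8.5],
  [[0.5, 0, 11], [0, 0, 0], 8.5],
])

```text
time: 2.6
position: [521.9, 214.5, 134.5]
eef_rot: [0.001, 0.996, 0.087, -0.002]
ft_force: [0.4, -0.0, -0.2]
finger_gap: 0.997
```

send_rows([
  [[0, 0, 1.5], [0, 0, 0], 8.5],
  [[0, 0, 3], [0, 0, 0], 8.5],
  [[0, 0, 4.4], [0, 0, 0], 8.5],
  [[0, 0, 5.3], [0, 0, 0], 8.5],
  [[0, 0, 5.4], [0, 0, 0], 8.5],
])

```text
time: 3.02
position: [522.1, 214.5, 81.8]
eef_rot: [0.001, 0.996, 0.087, -0.002]
ft_force: [-0.6, 0.1, 0.2]
finger_gap: 0.993
```

```bash
python3 - <<'E'
from h import *
x=cam('side'); save('side1.png',x[0]['frame'],(190,150,320,260),5); s=env.state(); print(s['position'],s['ft_force'],2*np.degrees(np.arctan2(s['eef_rot'][2],s['eef_rot'][1])))
P=cloud(*x);f=x[0]['frame']; p=P[180:255,205:290].reshape(-1,3)
m=(p[:,2]>18)&(p[:,2]<40); q=p[m]; print(cv2.minAreaRect(q[:,:2].astype(np.float32)))
E
```

```text
[522.61902478 214.6217374   82.98908663] [0.29812091 0.00740574 0.3229613 ] 9.994651554624012
((525.1204223632812, 219.5496826171875), (162.12413024902344, 152.06381225585938), 10.079581260681152)
```

View pics/side1.png

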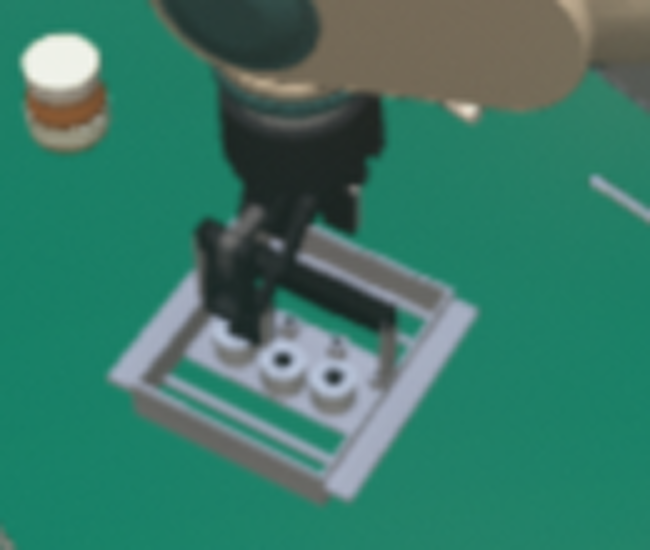

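The jaws straddle the bar (crop about (330,290)); all three large spacers and the two visible small ones sit in the middle. I'll centre the jaws by about 4 mm, then close gently.

send_rows([
  [[0.2, -0.35, 0], [0, 0, 0], 6],
  [[0.2, -0.35, 0], [0, 0, 0], 4],
  [[0.2, -0.35, 0], [0, 0, 0], 2.8],
  [[0.2, -0.35, 0], [0, 0, 0], 2.2],
  [[0.2, -0.35, 0], [0, 0, 0], 2.0],
], squeeze=50)

```text
time: 3.48
position: [524.8, 218.7, 84.7]
eef_rot: [-0.0, 0.996, 0.087, 0.0]
ft_force: [0.0, -0.2, 0.1]
finger_gap: 0.294
```

send_rows([
  [[0, 0, 0], [0, 0, 0], 1.8],
  [[0, 0, 0], [0, 0, 0], 1.6],
  [[0, 0, 0], [0, 0, 0], 1.4],
  [[0, 0, 0], [0, 0, 0], 1.2],
  [[0, 0, 0], [0, 0, 0], 1.0],
])

```text
time: 3.9
position: [524.8, 218.5, 84.5]
eef_rot: [0.0, 0.996, 0.087, 0.0]
ft_force: [-0.9, -0.7, 2.2]
finger_gap: 0.158
```

send_rows([
  [[0, 0, 0], [0, 0, 0], 0.8],
  [[0, 0, 0], [0, 0, 0], 0.5],
  [[0, 0, 0], [0, 0, 0], 0.5],
  [[0, 0, 0], [0, 0, 0], 0.5],
  [[0, 0, 0], [0, 0, 0], 0.5],
])

```text
time: 4.32
position: [524.8, 218.5, 84.5]
eef_rot: [0.0, 0.996, 0.087, 0.0]
ft_force: [-0.3, -3.3, 3.5]
finger_gap: 0.153
```

send_rows([
  [[0, 0, -0.2], [0, 0, 0], 0.5],
  [[0, 0, -0.6], [0, 0, 0], 0.5],
  [[0, 0, -1.2], [0, 0, 0], 0.5],
  [[0, 0, -2.1], [0, 0, 0], 0.5],
  [[0, 0, -3.2], [0, 0, 0], 0.5],
])

```text
time: 4.73
position: [524.2, 218.7, 116.4]
eef_rot: [0.0, 0.996, 0.087, -0.001]
ft_force: [0.1, -0.8, -5.0]
finger_gap: 0.152
```

send_rows([
  [[0, 0, -1.2], [0, 0, 0], 0.5],
  [[0, 0, -2.5], [0, 0, 0], 0.5],
  [[0, 0, -3.8], [0, 0, 0], 0.5],
  [[0, 0, -5.1], [0, 0, 0], 0.5],
  [[0, 0, -6.3], [0, 0, 0], 0.5],
])

```text
time: 5.15
position: [524.9, 218.8, 181.4]
eef_rot: [-0.0, 0.996, 0.087, 0.001]
ft_force: [0.9, 0.6, -4.5]
finger_gap: 0.154
```

send_rows([
  [[0, 0, -1.1], [0, 0, 0], 0.5],
  [[0, 0, -2.0], [0, 0, 0], 0.5],
  [[0, 0, -2.7], [0, 0, 0], 0.5],
  [[0, 0, -3.1], [0, 0, 0], 0.5],
  [[0, 0, -3.3], [0, 0, 0], 0.5],
])

```text
time: 5.57
position: [524.8, 218.7, 212.9]
eef_rot: [-0.0, 0.996, 0.087, 0.0]
ft_force: [-0.7, 0.7, -4.1]
finger_gap: 0.157
```

```bash
python3 - <<'E'
from h import *
x=cam('side'); save('side2.png',x[0]['frame'],(190,110,320,220),5); s=env.state(); print(s['position'],s['ft_force'],s['ft_torque'],s['eef_rot'],s['finger_gap'])
E
```

```text
[524.7389157  218.68335962 212.71547582] [-0.3832808  -0.44860461 -4.06802217] [-0.01412165 -0.08068717  0.01441624] [1.69629735e-05 9.96196175e-01 8.71387033e-02 1.61592109e-04] 0.1543034093473077
```

View pics/side2.png

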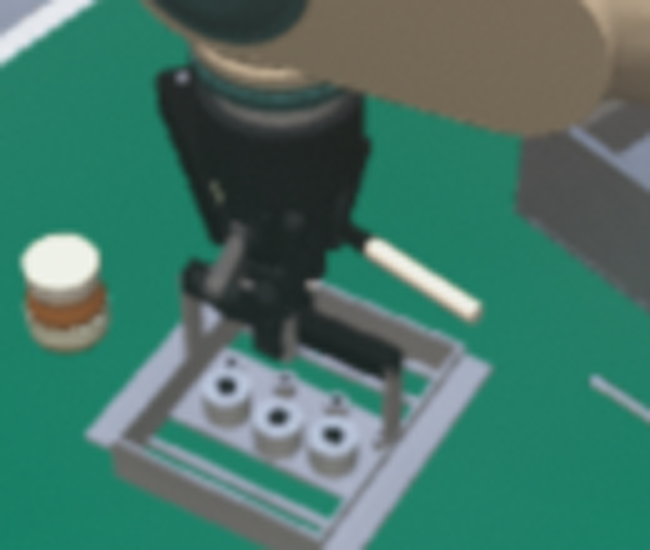

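The sieve is lifted and level, with all 3 large spacers (crop (227,400), (277,425), (333,445)) and 4 small ones behind them on the solid middle. I'll carry it to the box with gentle ramps.

send_rows([
  [[-0.08, 0.4, 0], [0, 0, 0], 0.5],
  [[-0.25, 1.2, 0], [0, 0, 0], 0.5],
  [[-0.5, 2.35, 0], [0, 0, 0], 0.5],
  [[-0.84, 3.9, 0], [0, 0, 0], 0.5],
  [[-1.26, 5.87, 0], [0, 0, 0], 0.5],
])

```text
time: 6.03
position: [522.1, 157.6, 211.7]
eef_rot: [0.0, 0.996, 0.087, -0.0]
ft_force: [0.0, -0.7, -4.4]
finger_gap: 0.151
```

send_rows([
  [[-0.43, 2, 0], [0, 0, 0], 0.5],
  [[-0.86, 4, 0], [0, 0, 0], 0.5],
  [[-1.29, 6, 0], [0, 0, 0], 0.5],
  [[-1.72, 8, 0], [0, 0, 0], 0.5],
  [[-2.15, 10, 0], [0, 0, 0], 0.5],
])

```text
time: 6.45
position: [518.1, 54.4, 212.0]
eef_rot: [0.0, 0.996, 0.087, -0.0]
ft_force: [-0.1, 0.5, -4.9]
finger_gap: 0.153
```

send_rows([
  [[-0.43, 2, 0], [0, 0, 0], 0.5],
  [[-0.86, 4, 0], [0, 0, 0], 0.5],
  [[-1.29, 6, 0], [0, 0, 0], 0.5],
  [[-1.72, 8, 0], [0, 0, 0], 0.5],
  [[-2.15, 10, 0], [0, 0, 0], 0.5],
])

```text
time: 6.87
position: [514.0, -47.8, 212.0]
eef_rot: [0.0, 0.996, 0.087, -0.0]
ft_force: [0.2, -0.4, -4.6]
finger_gap: 0.16
```

send_rows([
  [[-0.43, 2, 0], [0, 0, 0], 0.5],
  [[-0.86, 4, 0], [0, 0, 0], 0.5],
  [[-1.29, 6, 0], [0, 0, 0], 0.5],
  [[-1.72, 8, 0], [0, 0, 0], 0.5],
  [[-2.15, 10, 0], [0, 0, 0], 0.5],
])

```text
time: 7.28
position: [510.0, -149.9, 212.0]
eef_rot: [0.0, 0.996, 0.087, -0.0]
ft_force: [0.2, -0.8, -4.2]
finger_gap: 0.153
```

send_rows([
  [[-0.42, 1.95, 0], [0, 0, 0], 0.5],
  [[-0.76, 3.52, 0], [0, 0, 0], 0.5],
  [[-1.01, 4.7, 0], [0, 0, 0], 0.5],
  [[-1.18, 5.5, 0], [0, 0, 0], 0.5],
  [[-1.26, 5.9, 0], [0, 0, 0], 0.5],
])

```text
time: 7.7
position: [508.3, -209.5, 212.1]
eef_rot: [0.0, 0.996, 0.086, -0.0]
ft_force: [0.4, 0.1, -4.9]
finger_gap: 0.149
```

send_rows([
  [[0, 0, 0], [0, 0, 0.6], 0.5],
  [[0, 0, 0], [0, 0, 1.8], 0.5],
  [[0, 0, 0], [0, 0, 3.6], 0.5],
  [[0, 0, 0], [0, 0, 5.8], 0.5],
  [[0, 0, 0], [0, 0, 8.0], 0.5],
])

```text
time: 8.12
position: [509.0, -207.3, 212.3]
eef_rot: [-0.0, 1.0, 0.017, 0.0]
ft_force: [0.8, 0.3, -5.6]
finger_gap: 0.153
```

send_rows([
  [[0, 0, 0], [0, 0, 2.4], 0.5],
  [[0, 0, 0], [0, 0, 4.8], 0.5],
  [[0, 0, 0], [0, 0, 7.2], 0.5],
  [[0, 0, 0], [0, 0, 9.2], 0.5],
  [[0, 0, 0], [0, 0, 10.2], 0.5],
])

```text
time: 8.53
position: [509.0, -207.3, 212.3]
eef_rot: [-0.0, 0.997, -0.072, 0.0]
ft_force: [-0.7, 0.3, -4.3]
finger_gap: 0.151
```

```bash
cat > meas.py <<'E'
from h import *
import sys
s=env.state(); print(s['time'],s['position'].round(1),s['ft_force'].round(1),s['ft_torque'].round(3),'th',2*np.degrees(np.arctan2(s['eef_rot'][2],s['eef_rot'][1])).round(2),s['eef_rot'].round(4))
p0=s['position']
for n in('top','side'):
    x=cam(n); P=cloud(*x).reshape(-1,3); f=x[0]['frame']; save(f'{n}{sys.argv[1]}.png',f,(290,130,420,240) if n=='top' else (250,80,400,200),5)
    z=p0[2]-84+24.4   # flange top level
    near=np.linalg.norm(P[:,:2]-p0[:2],axis=1)<125
    q=P[near&(abs(P[:,2]-z)<9)]; print(n,'sieve',len(q),cv2.minAreaRect(q[:,:2].astype(np.float32)),q[:,2].mean())
E
python3 meas.py 3
```

```text
8.5333 [ 509.  -207.3  212.3] [-0.7  0.3 -4.3] [0.007 0.016 0.007] th -8.28 [-1.000e-04  9.974e-01 -7.220e-02  0.000e+00]
top sieve 596 ((507.7369384765625, -206.55291748046875), (151.2056121826172, 159.90249633789062), 81.99884033203125) 151.6928416944536
side sieve 817 ((509.957275390625, -204.04684448242188), (154.778076171875, 162.95733642578125), 82.16883850097656) 152.23674248905272
```

View pics/top3.png

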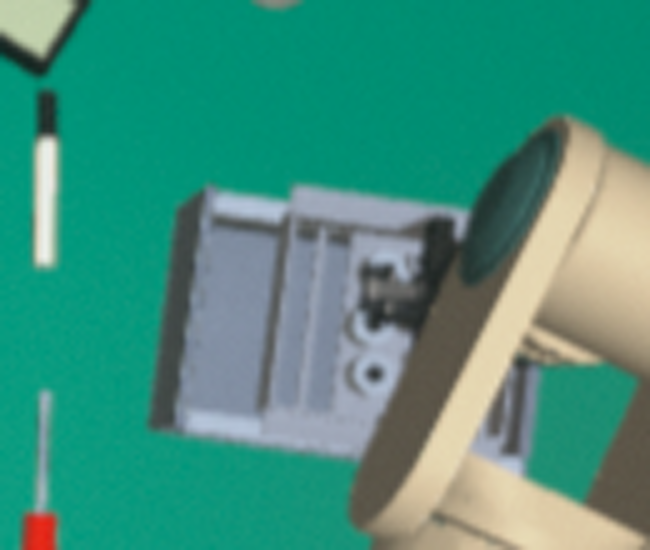

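The sieve is over the box and aligned: measured offset about 0.6 mm in x and +3 mm in y, yaw within 0.3°. In the crop the tall end is at left (180,310) and the large spacers show at (370,375) and (365,325). I'll lower it to just above the highest rail setting.

send_rows([
  [[0, 0.05, 0.3], [0, 0, 0.2], 0.5],
  [[0, 0.1, 1.0], [0, 0, 0.2], 0.5],
  [[0, 0.15, 2.0], [0, 0, 0.2], 0.5],
  [[0, 0.2, 3.1], [0, 0, 0.2], 0.5],
  [[0, 0.2, 4.2], [0, 0, 0.2], 0.5],
])

```text
time: 9.05
position: [508.2, -210.2, 168.5]
eef_rot: [-0.0, 0.997, -0.073, -0.001]
ft_force: [-0.4, -0.0, -5.0]
finger_gap: 0.153
```

send_rows([
  [[0, 0, 0.8], [0, 0, 0], 0.5],
  [[0, 0, 1.4], [0, 0, 0], 0.5],
  [[0, 0, 1.8], [0, 0, 0], 0.5],
  [[0, 0, 2.0], [0, 0, 0], 0.5],
  [[0, 0, 2.0], [0, 0, 0], 0.5],
])

```text
time: 9.47
position: [508.5, -210.2, 150.0]
eef_rot: [-0.0, 0.997, -0.073, -0.0]
ft_force: [0.2, 0.8, -4.8]
finger_gap: 0.154
```

send_rows([
  [[0, 0, 0.05], [0, 0, 0], 0.5],
  [[0, 0, 0.1], [0, 0, 0], 0.5],
  [[0, 0, 0.15], [0, 0, 0], 0.5],
  [[0, 0, 0.15], [0, 0, 0], 0.5],
  [[0, 0, 0.15], [0, 0, 0], 0.5],
])

```text
time: 9.88
position: [508.6, -210.3, 149.0]
eef_rot: [0.0, 0.997, -0.073, 0.0]
ft_force: [-0.4, 0.2, -4.6]
finger_gap: 0.154
```

send_rows([
  [[0, 0, 0.04], [0, 0, 0], 0.5],
  [[0, 0, 0.08], [0, 0, 0], 0.5],
  [[0, 0, 0.12], [0, 0, 0], 0.5],
  [[0, 0, 0.16], [0, 0, 0], 0.5],
  [[0, 0, 0.16], [0, 0, 0], 0.5],
])

```text
time: 10.3
position: [508.5, -210.2, 147.1]
eef_rot: [-0.0, 0.997, -0.073, -0.0]
ft_force: [-0.8, 0.3, -4.8]
finger_gap: 0.154
```

send_rows([
  [[0, 0, 0.04], [0, 0, 0], 0.5],
  [[0, 0, 0.08], [0, 0, 0], 0.5],
  [[0, 0, 0.12], [0, 0, 0], 0.5],
  [[0, 0, 0.12], [0, 0, 0], 0.5],
  [[0, 0, 0.12], [0, 0, 0], 0.5],
])

```text
time: 10.72
position: [508.5, -210.2, 146.0]
eef_rot: [0.0, 0.997, -0.073, -0.0]
ft_force: [-0.7, -0.2, -4.6]
finger_gap: 0.153
```

send_rows([
  [[0, 0, 0.03], [0, 0, 0], 0.5],
  [[0, 0, 0.06], [0, 0, 0], 0.5],
  [[0, 0, 0.09], [0, 0, 0], 0.5],
  [[0, 0, 0.1], [0, 0, 0], 0.5],
  [[0, 0, 0.1], [0, 0, 0], 0.5],
])

```text
time: 11.13
position: [508.5, -210.2, 144.9]
eef_rot: [0.0, 0.997, -0.073, -0.0]
ft_force: [-0.1, -0.4, -3.3]
finger_gap: 0.153
```

send_rows([
  [[0, 0, 0.02], [0, 0, 0], 0.5],
  [[0, 0, 0.04], [0, 0, 0], 0.5],
  [[0, 0, 0.05], [0, 0, 0], 0.5],
  [[0, 0, 0.05], [0, 0, 0], 0.5],
  [[0, 0, 0.05], [0, 0, 0], 0.5],
])

```text
time: 11.55
position: [508.5, -210.3, 144.5]
eef_rot: [0.0, 0.997, -0.073, -0.0]
ft_force: [0.1, -0.9, -4.9]
finger_gap: 0.152
```

send_rows([
  [[0, 0, 0.02], [0, 0, 0], 0.5],
  [[0, 0, 0.04], [0, 0, 0], 0.5],
  [[0, 0, 0.06], [0, 0, 0], 0.5],
  [[0, 0, 0.06], [0, 0, 0], 0.5],
  [[0, 0, 0.06], [0, 0, 0], 0.5],
])

```text
time: 11.97
position: [508.6, -210.3, 144.1]
eef_rot: [0.0, 0.997, -0.073, 0.0]
ft_force: [-0.1, 0.0, -3.7]
finger_gap: 0.156
```

send_rows([
  [[0, 0, 0.02], [0, 0, 0], 0.5],
  [[0, 0, 0.04], [0, 0, 0], 0.5],
  [[0, 0, 0.06], [0, 0, 0], 0.5],
  [[0, 0, 0.06], [0, 0, 0], 0.5],
  [[0, 0, 0.06], [0, 0, 0], 0.5],
])

```text
time: 12.38
position: [508.8, -210.4, 144.1]
eef_rot: [0.0, 0.997, -0.073, 0.001]
ft_force: [-2.8, 1.8, 3.8]
finger_gap: 0.154
```

Contact at TCP z of about 144.1, with about 8 N on the rails. First a modest shake along the rails.

send_rows([
  [[0, 0.6, 0], [0, 0, 0], 0.5],
  [[0, -0.6, 0], [0, 0, 0], 0.5],
  [[0, 0.6, 0], [0, 0, 0], 0.5],
  [[0, -0.6, 0], [0, 0, 0], 0.5],
  [[0, 0, 0], [0, 0, 0], 0.5],
])

```text
time: 12.8
position: [509.4, -208.9, 144.1]
eef_rot: [-0.0, 0.997, -0.073, 0.001]
ft_force: [0.9, 3.5, 4.9]
finger_gap: 0.155
```

```bash
python3 meas.py 4
```

```text
12.8 [ 509.4 -208.9  144.1] [0.9 3.5 4.9] [0.444 0.035 0.001] th -8.34 [-5.000e-04  9.974e-01 -7.260e-02  1.000e-03]
top sieve 610 ((508.7065124511719, -205.69178771972656), (239.93731689453125, 162.3506622314453), 82.1317138671875) 82.71814811651461
side sieve 909 ((511.8206787109375, -197.8642120361328), (226.56190490722656, 165.05657958984375), 81.41940307617188) 83.46569096047412
```

View pics/side4.png

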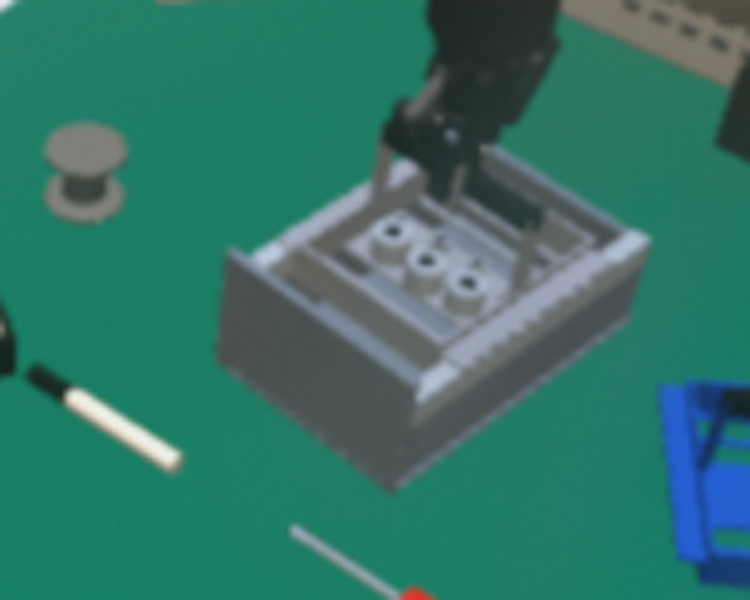

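The sieve sits on the rails (crop (440,270)) with the small spacers still behind the large ones. Increasing the amplitude.

send_rows([
  [[0, 1.2, 0], [0, 0, 0], 0.5],
  [[0, -1.2, 0], [0, 0, 0], 0.5],
  [[0, 1.2, 0], [0, 0, 0], 0.5],
  [[0, -1.2, 0], [0, 0, 0], 0.5],
  [[0, 0, 0], [0, 0, 0], 0.5],
])

```text
time: 13.32
position: [509.7, -207.5, 144.1]
eef_rot: [-0.001, 0.997, -0.072, 0.001]
ft_force: [0.0, 2.1, 5.0]
finger_gap: 0.153
```

send_rows([
  [[0, -1.5, 0], [0, 0, 0], 0.5],
  [[0, 1.5, 0], [0, 0, 0], 0.5],
  [[0, -1.5, 0], [0, 0, 0], 0.5],
  [[0, 1.5, 0], [0, 0, 0], 0.5],
  [[0, 0, 0], [0, 0, 0], 0.5],
])

```text
time: 13.73
position: [508.4, -214.4, 144.1]
eef_rot: [0.002, 0.997, -0.074, 0.001]
ft_force: [-0.2, -3.9, 5.4]
finger_gap: 0.154
```

send_rows([
  [[0, 1.5, 0], [0, 0, 0], 0.5],
  [[0, -1.5, 0], [0, 0, 0], 0.5],
  [[0, 1.5, 0], [0, 0, 0], 0.5],
  [[0, -1.5, 0], [0, 0, 0], 0.5],
  [[0, 0, 0], [0, 0, 0], 0.5],
])

```text
time: 14.15
position: [509.8, -207.0, 144.1]
eef_rot: [-0.001, 0.997, -0.072, 0.001]
ft_force: [0.8, 3.5, 5.9]
finger_gap: 0.152
```

```bash
sed -i 's/(250,80,400,200) *,5/(285,100,385,170),8/' h.py meas.py; python3 meas.py 5
```

```text
14.15 [ 509.8 -207.   144.1] [0.8 3.5 5.9] [ 0.357  0.032 -0.03 ] th -8.26 [-0.0013  0.9974 -0.072   0.0011]
top sieve 502 ((511.0111083984375, -195.65576171875), (221.15731811523438, 162.81568908691406), 82.9742202758789) 82.96756810673395
side sieve 903 ((509.78887939453125, -201.69422912597656), (237.16983032226562, 162.98733520507812), 81.44535827636719) 83.57565039110459
```

View pics/side5.png

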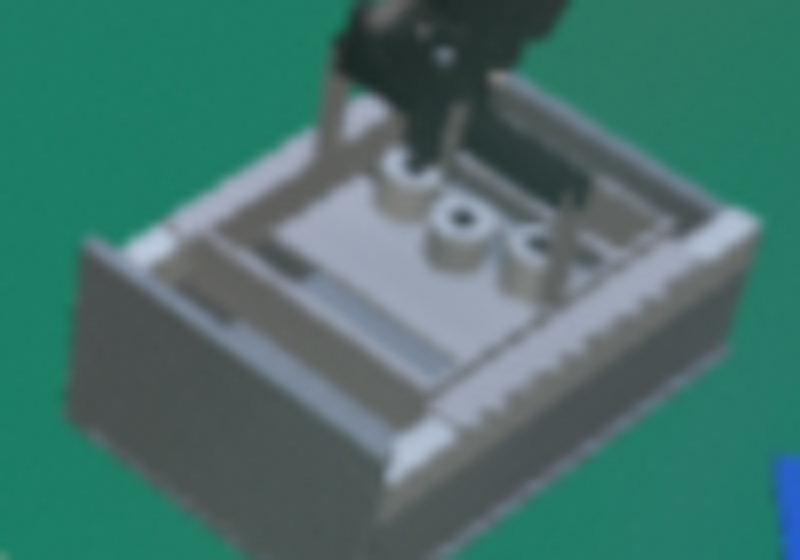

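The large spacers have slid to −y and no small ones are visible. A few more strokes, then I'll check from the top.

send_rows([
  [[0, -1.5, 0], [0, 0, 0], 0.5],
  [[0, 1.5, 0], [0, 0, 0], 0.5],
  [[0, -1.5, 0], [0, 0, 0], 0.5],
  [[0, 1.5, 0], [0, 0, 0], 0.5],
  [[0, 0, 0], [0, 0, 0], 0.5],
])

```text
time: 14.67
position: [508.4, -214.3, 144.1]
eef_rot: [0.002, 0.997, -0.074, 0.001]
ft_force: [0.7, -3.4, 6.1]
finger_gap: 0.154
```

send_rows([
  [[0, 1.5, 0], [0, 0, 0], 0.5],
  [[0, -1.5, 0], [0, 0, 0], 0.5],
  [[0, 1.5, 0], [0, 0, 0], 0.5],
  [[0, -1.5, 0], [0, 0, 0], 0.5],
  [[0, 0, 0], [0, 0, 0], 0.5],
])

```text
time: 15.08
position: [509.7, -206.9, 144.1]
eef_rot: [-0.001, 0.997, -0.072, 0.001]
ft_force: [0.5, 4.3, 5.2]
finger_gap: 0.155
```

send_rows([
  [[0, -1.5, 0], [0, 0, 0], 0.5],
  [[0, 1.5, 0], [0, 0, 0], 0.5],
  [[0, -1.5, 0], [0, 0, 0], 0.5],
  [[0, 1.5, 0], [0, 0, 0], 0.5],
  [[0, 0, 0], [0, 0, 0], 0.5],
])

```text
time: 15.5
position: [508.4, -214.4, 144.1]
eef_rot: [0.002, 0.997, -0.074, 0.001]
ft_force: [0.6, -5.7, 7.2]
finger_gap: 0.159
```

```bash
python3 meas.py 6; python3 -c "
import cv2,numpy as np
a=cv2.imread('pics/side6.png');b=cv2.imread('pics/top6.png');a=cv2.resize(a,(800,560))[:, :];
b=cv2.resize(b,(650,550))
cv2.imwrite('pics/both6.png',np.hstack([cv2.resize(a,(420,294)),cv2.resize(b[150:450,130:550],(380,294))]))"
```

```text
15.5 [ 508.4 -214.4  144.1] [ 0.6 -5.7  7.2] [-0.772  0.142 -0.017] th -8.54 [ 2.200e-03  9.972e-01 -7.440e-02  9.000e-04]
top sieve 615 ((507.635498046875, -212.63027954101562), (202.31475830078125, 161.7158966064453), 81.96711730957031) 82.6026797069136
side sieve 848 ((508.15484619140625, -214.1798095703125), (200.64785766601562, 166.26266479492188), 82.87708282470703) 83.43561238573655
```

View pics/both6.png

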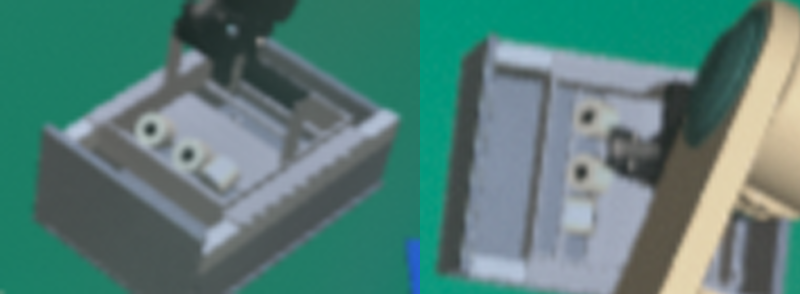

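View pics/side6.png

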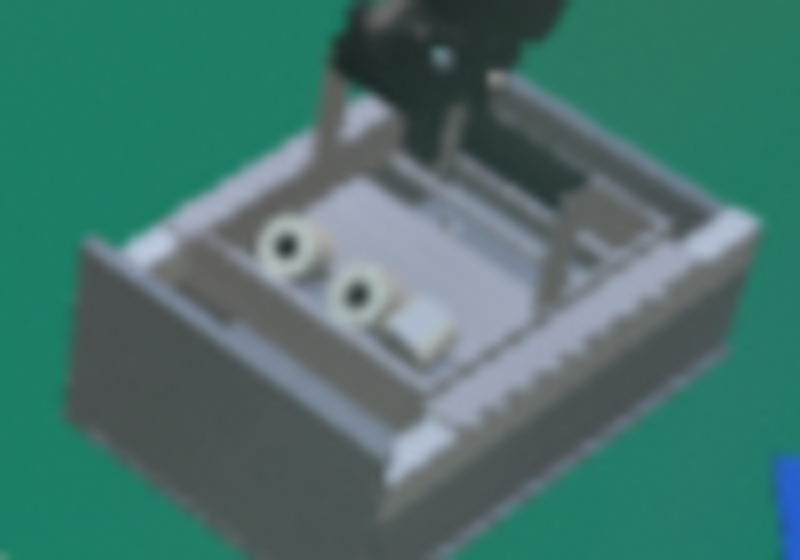

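The large spacers are in the sieve's +y slot area, tipped on their sides at (290,245), (358,295), (420,330). The solid middle is clear of small ones, and something shows through the −y slot at (450,220). Sliding home gently.

send_rows([
  [[0, -0.15, -0.01], [0, 0, 0], 0.5],
  [[0, -0.5, -0.02], [0, 0, 0], 0.5],
  [[0, -1.0, -0.03], [0, 0, 0], 0.5],
  [[0, -1.6, -0.03], [0, 0, 0], 0.5],
  [[0, -2.2, -0.03], [0, 0, 0], 0.5],
])

```text
time: 16.02
position: [512.0, -188.8, 144.1]
eef_rot: [0.001, 0.997, -0.074, 0.001]
ft_force: [-0.8, -2.3, 5.6]
finger_gap: 0.156
```

send_rows([
  [[0, -0.5, 0], [0, 0, 0], 0.5],
  [[0, -0.9, 0], [0, 0, 0], 0.5],
  [[0, -1.2, 0], [0, 0, 0], 0.5],
  [[0, -1.35, 0], [0, 0, 0], 0.5],
  [[0, -1.4, 0], [0, 0, 0], 0.5],
])

```text
time: 16.43
position: [514.1, -174.8, 144.1]
eef_rot: [0.001, 0.997, -0.073, 0.001]
ft_force: [0.0, -1.2, 5.0]
finger_gap: 0.156
```

send_rows([
  [[0, -0.05, 0], [0, 0, 0], 0.5],
  [[0, -0.1, 0], [0, 0, 0], 0.5],
  [[0, -0.15, 0], [0, 0, 0], 0.5],
  [[0, -0.2, 0], [0, 0, 0], 0.5],
  [[0, -0.25, 0], [0, 0, 0], 0.5],
])

```text
time: 16.85
position: [514.4, -172.6, 144.1]
eef_rot: [0.001, 0.997, -0.073, 0.001]
ft_force: [-0.3, -2.0, 5.5]
finger_gap: 0.151
```

send_rows([
  [[0, -0.05, 0], [0, 0, 0], 0.5],
  [[0, -0.1, 0], [0, 0, 0], 0.5],
  [[0, -0.15, 0], [0, 0, 0], 0.5],
  [[0, -0.2, 0], [0, 0, 0], 0.5],
  [[0, -0.2, 0], [0, 0, 0], 0.5],
])

```text
time: 17.27
position: [514.7, -170.5, 144.1]
eef_rot: [0.001, 0.997, -0.073, 0.001]
ft_force: [-0.7, -2.0, 5.2]
finger_gap: 0.156
```

send_rows([
  [[0, -0.03, 0], [0, 0, 0], 0.5],
  [[0, -0.06, 0], [0, 0, 0], 0.5],
  [[0, -0.1, 0], [0, 0, 0], 0.5],
  [[0, -0.1, 0], [0, 0, 0], 0.5],
  [[0, -0.1, 0], [0, 0, 0], 0.5],
])

```text
time: 17.68
position: [514.8, -170.3, 144.1]
eef_rot: [0.001, 0.997, -0.074, 0.001]
ft_force: [0.8, -6.7, 4.3]
finger_gap: 0.153
```

Bearing on the end plate (motion stopped at y −170.3, push about 5 N above sliding friction). Releasing.

send_rows([
  [[0, 0, 0], [0, 0, 0], 1.6],
  [[0, 0, 0], [0, 0, 0], 2.0],
  [[0, 0, 0], [0, 0, 0], 2.8],
  [[0, 0, 0], [0, 0, 0], 4.0],
  [[0, 0, 0], [0, 0, 0], 5.0],
])

```text
time: 18.1
position: [514.5, -168.9, 143.2]
eef_rot: [-0.0, 0.997, -0.073, -0.0]
ft_force: [-0.8, -0.2, -0.1]
finger_gap: 0.581
```

send_rows([
  [[0, 0, 0], [0, 0, 0], 5.0],
  [[0, 0, -0.5], [0, 0, 0], 5.0],
  [[0, 0, -1.5], [0, 0, 0], 5.0],
  [[0, 0, -3], [0, 0, 0], 5.0],
  [[0, 0, -5], [0, 0, 0], 5.0],
])

```text
time: 18.52
position: [514.2, -169.0, 193.9]
eef_rot: [-0.0, 0.997, -0.073, -0.001]
ft_force: [-0.1, -0.3, -0.5]
finger_gap: 0.587
```

send_rows([
  [[0, 0, -3], [0, 0, 0], 5.0],
  [[0, 0, -6], [0, 0, 0], 5.0],
  [[0, -2, -9], [0, 0, 0], 5.0],
  [[0, -6, -11], [0, 0, 0], 5.0],
  [[0, -10, -11], [0, 0, 0], 5.0],
])

```text
time: 18.93
position: [529.9, -71.6, 310.1]
eef_rot: [0.001, 0.997, -0.075, 0.005]
ft_force: [1.0, 0.3, 0.4]
finger_gap: 0.587
```

send_rows([
  [[0, -4, 0], [0, 0, 0], 5.0],
  [[0, -8, 0], [0, 0, 0], 5.0],
  [[0, -12, 0], [0, 0, 0], 5.0],
  [[0, -16, 0], [0, 0, 0], 5.0],
  [[0, -20, 0], [0, 0, 0], 5.0],
])

```text
time: 19.35
position: [558.1, 128.5, 305.0]
eef_rot: [-0.0, 0.997, -0.073, 0.001]
ft_force: [0.5, -0.7, 0.0]
finger_gap: 0.585
```

```bash
python3 - <<'E'
from h import *
ims=[]
for n,r in(('top',(310,155,410,240)),('side',(285,95,385,180))):
    x=cam(n); f=x[0]['frame']; P=cloud(*x); print(n); ims.append(cv2.resize(f[r[1]:r[3],r[0]:r[2]],(400,340),interpolation=cv2.INTER_CUBIC))
    p=P[r[1]:r[3],r[0]:r[2]].reshape(-1,3); c=f[r[1]:r[3],r[0]:r[2]].reshape(-1,3)
    q=p[(p[:,2]>125)&(p[:,2]<170)&(c.max(1)<70)]; print(len(q),cv2.minAreaRect(q[:,:2].astype(np.float32)),q[:,2].max())
cv2.imwrite('pics/final.png',np.hstack(ims)[...,::-1]); print(env.state()['position'])
E
```

```text
top
152 ((510.7940673828125, -168.50836181640625), (13.21951961517334, 118.00165557861328), 81.00189208984375) 156.9084310950018
side
189 ((513.0989990234375, -165.07080078125), (14.110445022583008, 120.23988342285156), 81.6549072265625) 155.8126426803111
[557.99697552 131.6739606  304.13099296]
```

View pics/final.png

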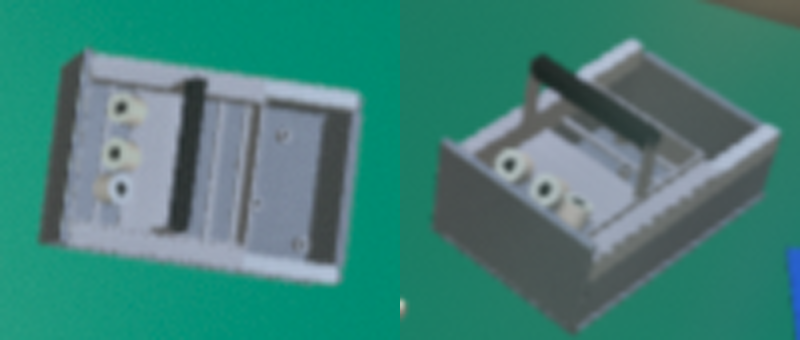

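```bash
python3 - <<'E'
from h import *
th=np.radians(-8.2); ex=np.array([np.cos(th),np.sin(th)]); ey=np.array([-np.sin(th),np.cos(th)])
ims=[]
for n,C,r in(('top',(511,-168.5),(322,162,406,232)),('side',(513,-165.5),(305,100,385,167))):
    x=cam(n); P=cloud(*x).reshape(-1,3); f=x[0]['frame']; d=P[:,:2]-C; X=d@ex; Y=d@ey; Z=P[:,2]
    print(n,'height map, rows y from +70 down to -150 (10mm), cols x -60..60 (10mm): max z')
    for y in range(70,-150,-10):
        print(y,[int(np.nanmax(Z[k])) if (k:=(abs(X-a)<5)&(Y<=y)&(Y>y-10)&(Z<125)).any() else -1 for a in range(-60,61,10)])
    ims.append(cv2.resize(f[r[1]:r[3],r[0]:r[2]],(400,335),interpolation=cv2.INTER_LANCZOS4))
E=np.hstack(ims)[...,::-1]; cv2.imwrite('pics/final2.png',cv2.convertScaleAbs(E,alpha=1.3,beta=-30))
E
```

```text
top height map, rows y from +70 down to -150 (10mm), cols x -60..60 (10mm): max z
70 [89, -1, -1, -1, -1, -1, -1, -1, -1, -1, -1, -1, 90]
60 [89, 4, 67, 76, 73, 7, 3, 4, 5, 7, 7, 3, 88]
50 [92, 64, 80, 86, 84, 80, 79, 79, 72, 77, 80, 77, 93]
40 [87, 6, 83, 80, 83, 81, 89, 86, 78, 86, 89, 86, 90]
30 [95, 66, 65, 75, 78, 78, 86, 84, 66, 74, 80, 78, 91]
20 [91, 65, 64, 64, 64, 63, 70, 63, 65, 67, 73, 72, 87]
10 [122, 67, 63, 67, 63, 66, 65, 65, 65, 65, 65, 65, 120]
0 [94, 68, 66, 62, 66, 62, 65, 64, 65, 65, 64, 67, 93]
-10 [91, 61, 62, 64, 66, 65, 63, 62, 65, 64, 67, 63, 63]
-20 [89, -1, -1, -1, -1, -1, -1, -1, -1, -1, -1, -1, 90]
-30 [88, -1, -1, -1, -1, -1, -1, -1, -1, -1, -1, -1, 88]
-40 [91, 64, 66, 64, 67, 65, 60, 65, 64, 64, 65, 64, 91]
-50 [94, 61, 60, 8, 63, 60, 5, 7, 59, 5, 63, 58, 89]
-60 [92, 64, 63, 64, 62, 62, 63, 68, 63, 66, 63, 64, 89]
-70 [90, 92, 92, 90, 90, 90, 91, 90, 92, 91, 92, 88, 92]
-80 [80, 6, 6, 5, 4, 5, 11, 2, 6, 6, 4, 4, 3]
-90 [-1, -1, -1, -1, -1, -1, -1, -1, -1, -1, -1, -1, -1]
-100 [5, 4, 5, 5, 20, 14, 5, 5, 2, 7, 6, 6, 3]
-110 [74, 7, 5, 4, 5, 6, 6, 8, 6,
[... 773 characters left out ...]
, 66, 65, 65, 66, 64, 64, 64, 92]
-30 [91, -1, -1, -1, -1, 62, -1, -1, -1, -1, 60, 63, 91]
-40 [90, -1, 68, -1, 65, 67, 65, 63, 64, 65, 64, 64, 84]
-50 [89, -1, 63, -1, 61, 63, 62, 63, 62, 65, 62, 63, 75]
-60 [90, -1, -1, 88, -1, -1, 64, 64, 64, -1, -1, 68, 70]
-70 [91, 89, 92, 94, 92, 90, 90, 90, 94, 92, 91, 93, 91]
-80 [79, -1, -1, -1, -1, -1, 7, 16, 17, 5, 85, 8, 4]
-90 [78, -1, -1, -1, -1, -1, -1, 10, -1, 9, 7, 6, 6]
-100 [80, -1, -1, -1, -1, 14, -1, -1, -1, 4, -1, 6, 4]
-110 [76, -1, -1, -1, -1, 12, 7, 9, 5, 7, 8, 15, 9]
-120 [79, -1, -1, -1, -1, -1, 6, 7, -1, 6, 3, -1, 4]
-130 [77, -1, -1, -1, -1, -1, -1, -1, -1, -1, -1, -1, -1]
-140 [81, -1, -1, -1, -1, -1, -1, -1, -1, -1, -1, -1, -1]
```

View pics/final2.png

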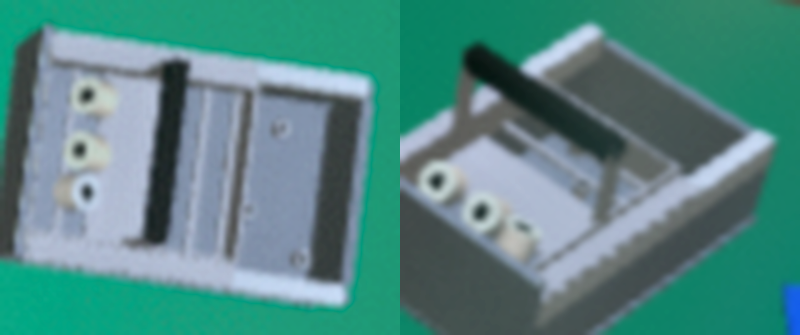

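```bash
python3 - <<'E'
from h import *
th=np.radians(-8.2); ex=np.array([np.cos(th),np.sin(th)]); ey=np.array([-np.sin(th),np.cos(th)])
for n,C in(('top',(511,-168.5)),('side',(513,-165.5))):
    x=cam(n); P=cloud(*x); f=x[0]['frame'].astype(int).sum(2); d=P[...,:2]-C; X=d@ex; Y=d@ey; Z=P[...,2]
    m=(abs(X)<64)&(Y<72)&(Y>-155)&(Z>9)&(Z<40)
    k,l,s,c=cv2.connectedComponentsWithStats(m.astype(np.uint8),connectivity=8)
    for i in range(1,k):
        q=l==i
        print(n,s[i,4],c[i].round(1),'X',X[q].mean().round(),'Y',Y[q].mean().round(),'Z',Z[q].mean().round(),Z[q].max().round())
    if n=='side': print('blob',np.c_[X[135:139,339:343].ravel(),Y[135:139,339:343].ravel(),Z[135:139,339:343].ravel()].round().tolist())
    R,t,K=x[1:]
    for a,b in((50,-115),(-42,-145),(-17,-105),(15,-83)):
        w=np.array([*(np.array(C)+a*ex+b*ey),15.]); u=K@(R@w+t); print(n,(a,b),(u[:2]/u[2]).round(1))
E
```

```text
top 1 [335. 179.] X 57.0 Y 43.0 Z 9.0 9.0
top 1 [341. 187.] X 32.0 Y 18.0 Z 11.0 11.0
top 11 [380.6 188. ] X 48.0 Y -121.0 Z 14.0 18.0
top 1 [390. 187.] X 57.0 Y -155.0 Z 10.0 10.0
top 1 [332. 193.] X 6.0 Y 47.0 Z 9.0 9.0
top 3 [391.3 193.7] X 31.0 Y -155.0 Z 30.0 37.0
top 1 [378. 194.] X 26.0 Y -115.0 Z 11.0 11.0
top 2 [367.5 196. ] X 14.0 Y -79.0 Z 10.0 10.0
top 2 [390.  196.5] X 22.0 Y -155.0 Z 21.0 22.0
top 2 [358.  203.5] X -18.0 Y -49.0 Z 10.0 11.0
top 1 [384. 203.] X -3.0 Y -141.0 Z 9.0 9.0
top 7 [373.7 205. ] X -15.0 Y -103.0 Z 14.0 17.0
top 1 [336. 207.] X -41.0 Y 27.0 Z 9.0 9.0
top 1 [360. 208.] X -33.0 Y -58.0 Z 11.0 11.0
top 2 [388.5 208. ] X -19.0 Y -155.0 Z 19.0 23.0
top 1 [373. 210.] X -33.0 Y -105.0 Z 9.0 9.0
top 1 [390. 211.] X -30.0 Y -155.0 Z 36.0 36.0
top 1 [357. 212.] X -48.0 Y -49.0 Z 10.0 10.0
top 1 [376. 212.] X -38.0 Y -116.0 Z 10.0 10.0
top 11 [385.1 214.5] X -43.0 Y -148.0 Z 13.0 20.0
top 1 [387. 218.] X -54.0 Y -155.0 Z 17.0 17.0
top (50, -115) [379.2 187.2]
top (-42, -145) [384.6 214.1]
top (-17, -105) [374.2 205.5]
top (15, -83) [369.1 195.7]
side 1 [344
[... 517 characters left out ...]
[331. 133.] X 54.0 Y -83.0 Z 10.0 10.0
side 2 [362.  133.5] X -24.0 Y -154.0 Z 18.0 19.0
side 1 [364. 133.] X -31.0 Y -153.0 Z 26.0 26.0
side 9 [340.1 137.1] X 16.0 Y -86.0 Z 14.0 17.0
side 2 [349.5 138.5] X -11.0 Y -104.0 Z 16.0 17.0
blob [[32.0, -101.0, 4.0], [-5.0, -50.0, 60.0], [-11.0, -47.0, 65.0], [-11.0, -52.0, 63.0], [23.0, -87.0, 14.0], [20.0, -89.0, 15.0], [-10.0, -49.0, 59.0], [-16.0, -46.0, 65.0], [19.0, -83.0, 15.0], [16.0, -85.0, 15.0], [13.0, -86.0, 17.0], [13.0, -92.0, 14.0], [18.0, -83.0, 11.0], [15.0, -85.0, 11.0], [12.0, -85.0, 14.0], [15.0, -97.0, 4.0]]
side (50, -115) [338.4 128.4]
side (-42, -145) [364.3 138. ]
side (-17, -105) [351.1 139.5]
side (15, -83) [339.8 137.5]
```

All four small spacers are found in the box, in box-aligned coordinates from the sieve's centre: (48,−121), (−15,−103), (−43,−148) and (16,−86) mm, at z of about 15. Handing in.

```bash
python3 -c "
from rig import env
print(env.hand_in(), env.state()['time'])"
```

```text
the job is handed in; nothing more can be done
the job is handed in; nothing more can be done
```

The sieve is on the rails against the tall end plate and released, and I handed the job in after about 20 s of robot time. The hand-in gives no verdict.

**What I did:** I gripped the grey sieve by its bar, carried it level to the catch box and lowered it by feel. The rails took the load at TCP z of about 144, with about 8 N on them. I shook it up to ±15 mm along the rails, slid it home until it stopped with a push of about 5 N above sliding friction, then let go and backed off.

**Last checks:**
- **Small spacers:** depth from the two cameras together shows four separate small spacers on the box floor. Only three showed in the top view; the fourth was seen through a slot by the side camera.
- **Large spacers:** all three are in the sieve, but tipped over in its +y slot area.
- **Position:** the sieve's centre is about 40 mm from the box's middle, which is the home position. The robot is well clear.
- **Bystanders:** the arm never came near them, but I took no measurement after the job to confirm they had not moved.
- **Force on the box:** readings at the end of each call stayed well under the 35 N limit; peaks during the shaking strokes were not recorded.

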